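Sort two mixed spool trays and stack the emptied one

ROBOT

A 7-joint arm with a two-finger parallel gripper is mounted at the origin on the work surface. World frame = base frame: x ahead of the robot, y to its left, z up, the work surface at z = 0. Lengths are in m, angles in degrees, forces in N, time in s.
With the tool pointing down it reaches from about 0.35 to 0.775 m from the base axis. Payload 3.1 kg.
Tool frame: the origin (TCP) lies on the centre line of the jaws, within the pads' length; the fingertips stand 17 mm ahead of it and the grasp point (between the pads) lies 2 mm behind it (robot.tip_reach is the distance from the TCP to the fingertips, in m); z points along the fingers, y is the line along which they close (so a half turn about z gives the same grasp; the last joint's range is limited). The gripper opens to 85 mm and grips with 20 to 120 N. Pads are 22 mm wide; open, the fingers measure 114 mm over their backs; the gripper's body (76 mm by 85 mm) begins 54 mm behind the grasp point. The pads swing forward as they close: fully open they stand 13 mm farther back than shut.
Start: joints at [68.543, 17.813, 0.802, 86.603, -0.252, 75.585, -1.558], TCP at [0.18, -0.52, 0.248] pointing down, gripper open.
Joint ranges: [-154.91, 154.91], [-16.99, 109.72], [-72.82, 74.43], [7.12, 147.25], [-82.49, 262.49], [11.32, 116.49], [-174.64, 174.64]. Speed limits (degrees/s): [159.86, 159.86, 180, 180, 180, 180, 180].

INTERFACE

Orientations are given as [roll, pitch, yaw] about the fixed x, y, z axes, in that order (R = Rz(yaw) Ry(pitch) Rx(roll)).
In Python, from station import robot, fingers, vision, workorder, recognise gives the robot as it stands. Calls block until the motion is done:
- robot.move_to(position, orientation): joint-space move of the TCP to a pose.
- robot.line_to(position, orientation=None, velocity=0.15, f_stop=None): straight line of the TCP; orientation=None keeps the orientation; velocity is the mean speed in m/s. With f_stop (N) it stops when the force on the tool has changed by that much, and returns True; else False.
- robot.move_j(angles): joint-space move.
- fingers.gripper_to(opening, force=None): opening from 0.0 (shut) to 1.0 (fully open); force is the grip in N (None keeps the last); returns when the fingers have stopped.
- robot.pause(seconds).
- robot.inverse_kinematics(position, orientation): joint angles nearest the present ones, or None.
- vision.grab_frame(name): name is "side" or "top"; returns the picture (480x640x3 uint8, red, green, blue); there is no depth.
- vision.calibration(name): a dict with "mtx" (3x3 intrinsics, pixels), "extrinsics" (4x4, takes a point from world to camera coordinates). Camera axes: x right, y up, looking along -z (the intrinsics and any distortion apply to the point x, -y, -z); pixel columns grow to the right and rows downward; lengths in m; the calibration is good to about 2 mm. A picture is of the moment at which its call begins. calibration takes no time and is no camera call.
A pose or a line that the arm cannot do raises robot.PlanningError and nothing moves.
- workorder.close_job(): hands the job in; it is judged then, once.
Trained networks look in the newest picture that a camera, given by its name, has taken for a name from the list of things; names that differ only in an ending like _2 or _b are one class to them, and where a whole thing is asked for, a point or a joint stands for the part that bears it (a point fixed in the world has none). Each returns a list of dicts, best first, with "p" (0 to 1); they miss things now and then, are a little off and sometimes report something else, mostly with a low value. They report only what shows in the picture. A call takes as long as a camera call. They do not tell look-alikes from the thing itself.
- recognise(label, camera): "rect" ([centre column, centre row, width, height] in pixels, round what is visible of it).
Readings, each from a call of its own:
- robot.current_time_s(): time.
- robot.current_joint_positions(): joint angles.
- robot.current_dq(): joint speeds.
- robot.current_joint_torque(): joint torques, N m.
- robot.current_tool_pos(): TCP position.
- robot.current_eef_rot(): TCP orientation.
- robot.current_contact_force(): force on the tool from outside, world axes, zero at the start.
- robot.current_torque(): the same for the moment, N m.
- robot.current_finger_gap(): opening from 0.0 (shut) to 1.0 (fully open).
- robot.current_gripper_force(): force on a finger pad.
Only numpy, scipy, OpenCV 4.12 (cv2) and the standard library are available. Lean on these libraries where they do the work, as an engineer would, in place of code of your own. Each camera call takes 0.05 s, during which the arm holds its last target. There are 200 camera calls.

TASK

The thread spools on the finishing table are mixed up: make the long tray that already holds two big spools a full tray of the three big ones, and the other long tray a full tray of the three small ones, one upright spool to a pocket, using the free pockets on the way. Then stack the emptied short tray squarely, right way up, on top of the pile of empty short trays. Never let a spool topple over.

Things in the scene. Friction and masses are not known exactly. Their poses are not given: they have to be found in the camera images.
- trayL: Long grey tray for the big spools: holds two big spools and one small at the start, in any pockets. Walls, dividers, floor 3 mm thick; rim 20 mm above underside; pockets 60 mm square inside, 192 mm long (x), 66 wide (y); pocket centres at x = -63, 0, +63 mm. Fixed, turned up to 0.25 rad. Origin: centre of underside; z up.
- trayS: Long grey tray for the small spools: holds one big spool, one small and one free pocket at the start, in any order. Walls, dividers, floor 3 mm thick; rim 20 mm above underside; pockets 60 mm square inside, 192 mm long (x), 66 wide (y); pocket centres at x = -63, 0, +63 mm. Fixed, turned up to 0.25 rad. Origin: centre of underside; z up.
- trayT_mid (a point): Loose short grey tray, 0.11 kg, with a small spool in one pocket (either), the other free. Walls, dividers, floor 3 mm thick; rim 20 mm above underside; pockets 60 mm square inside, centres at x = -31.5, +31.5 mm. 129 mm long (x), 66 wide (y): grip across the width from above. Point: tray centre, 10 mm above its underside; z up. Turned up to 0.25 rad.
- stack: Pile of two empty short grey trays like the loose one, 129 mm long (x), 66 wide (y), 40 high in all, fixed, turned up to 0.25 rad. A third rests with its flat underside on the top rim, no interlocking. Origin: centre of the pile's underside; z up.
- big1_mid (a point): Big thread spool, off-white with card flanges: rigid upright cylinder 44 mm in diameter, 80 mm high, about 0.11 kg; starts in the big spools' tray. This point: its centre, half-way up (40 mm above its underside); z along its axis. In a pocket its underside is 3 mm above the tray's; 60 mm of it stand above the rim.
- big2_mid (a point): Big thread spool, off-white with card flanges: rigid upright cylinder 44 mm in diameter, 80 mm high, about 0.11 kg; starts in the big spools' tray. This point: its centre, half-way up (40 mm above its underside); z along its axis. In a pocket its underside is 3 mm above the tray's; 60 mm of it stand above the rim.
- big3_mid (a point): Big thread spool, off-white with card flanges: rigid upright cylinder 44 mm in diameter, 80 mm high, about 0.11 kg; starts, misplaced, in the small spools' tray. This point: its centre, half-way up (40 mm above its underside); z along its axis. In a pocket its underside is 3 mm above the tray's; 60 mm of it stand above the rim.
- small1_mid (a point): Small thread spool, off-white with card flanges: rigid upright cylinder 28 mm in diameter, 60 mm high, about 0.04 kg; starts, misplaced, in the big spools' tray. This point: its centre, half-way up (30 mm above its underside); z along its axis. In a pocket its underside is 3 mm above the tray's; 43 mm of it stand above the rim; grip above the rim.
- small2_mid (a point): Small thread spool, off-white with card flanges: rigid upright cylinder 28 mm in diameter, 60 mm high, about 0.04 kg; starts in the small spools' tray. This point: its centre, half-way up (30 mm above its underside); z along its axis. In a pocket its underside is 3 mm above the tray's; 43 mm of it stand above the rim; grip above the rim.
- small3_mid (a point): Small thread spool, off-white with card flanges: rigid upright cylinder 28 mm in diameter, 60 mm high, about 0.04 kg; starts in the loose short tray. This point: its centre, half-way up (30 mm above its underside); z along its axis. In a pocket its underside is 3 mm above the tray's; 43 mm of it stand above the rim; grip above the rim.
Not all that is in view belongs to the job. Leave any blue or red look-alike of the stack alone.

How it is judged:
By the outcome, as a careful person would: the job done as asked, in the order asked, and still so for the second after the job is handed in, with the robot touching nothing.
It also fails if it takes over 120 s, if anything falls off the work surface, if the arm or the gripper's body presses on something with over 40 N, if the wrist force passes 120 N, or if a joint passes its speed limit or range.

## Working session

There is one attempt and no reset: what is moved stays moved. The work goes in short steps, each a Python script; the robot and the scene stay as the last script left them, time stands still between calls to the robot, and variables do not carry over. Pictures are saved under pics/ and viewed, at most 14 in all, crops included, and the job is handed in when it is done.

```bash
mkdir -p pics; ls; python3 - <<'E'
from station import robot, fingers, vision, workorder, recognise
import cv2
for n in("top","side"):
    f=vision.grab_frame(n); cv2.imwrite(f"pics/{n}0.png",f[:,:,::-1]); c=vision.calibration(n); print(n,c)
E
```

```text
pics
top {'mtx': array([[440.32542217,   0.        , 322.09814203],
       [  0.        , 440.32542217, 238.67359121],
       [  0.        ,   0.        ,   1.        ]]), 'extrinsics': array([[-0.06528646, -0.99786534,  0.00155945, -0.11101923],
       [ 0.97474648, -0.06343927,  0.21411388, -0.49356695],
       [-0.21355789,  0.0154988 ,  0.97680746, -1.10290042],
       [ 0.        ,  0.        ,  0.        ,  1.        ]])}
side {'mtx': array([[534.31027541,   0.        , 319.51616673],
       [  0.        , 534.31027541, 239.07600241],
       [  0.        ,   0.        ,   1.        ]]), 'extrinsics': array([[-0.99867644, -0.05138967, -0.002113  ,  0.44020876],
       [ 0.03845839, -0.77339484,  0.63275696, -0.14898847],
       [-0.03415136,  0.63183821,  0.77434757, -1.15758738],
       [ 0.        ,  0.        ,  0.        ,  1.        ]])}
```

View pics/top0.png

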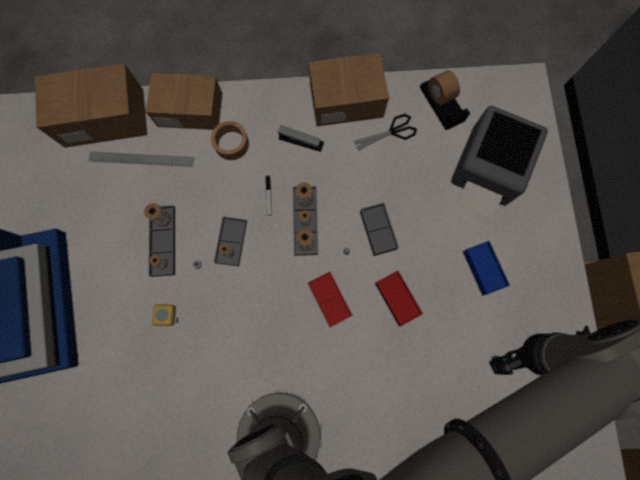

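View pics/side0.png

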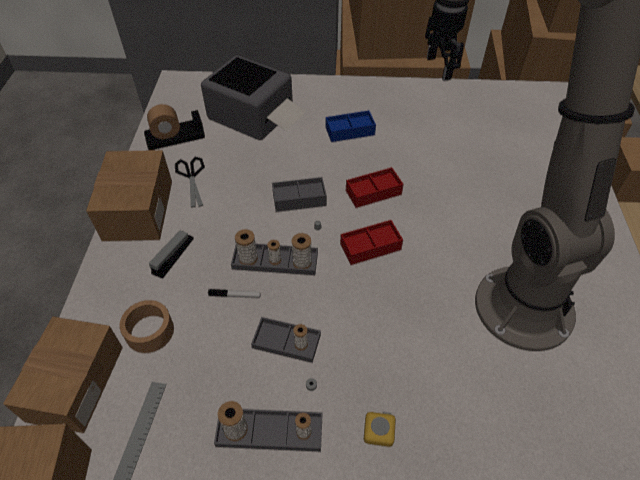

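Top view: trayL at (305,220) holds big/small/big. trayS at (161,241) holds a big spool far (153,212), a free middle pocket and a small near (158,262). The loose trayT at (231,241) has its small spool in the near pocket. The grey pile is at (379,229), with red look-alikes at (330,299) and (398,298) and a blue one at (486,268). The grey one fits "stack", since it is grey and 40 mm high, so I'll confirm it in enlarged crops.

```bash
python3 - <<'E'
from station import robot, recognise
import cv2
t=cv2.imread('pics/top0.png')[180:285,140:405]; s=cv2.imread('pics/side0.png')
def enh(i,k):
    i=cv2.convertScaleAbs(i,alpha=1.5,beta=10); return cv2.resize(i,None,fx=k,fy=k,interpolation=cv2.INTER_CUBIC)
cv2.imwrite('pics/topc.png',enh(t,3))
cv2.imwrite('pics/sidea.png',enh(s[165:285,220:340],5)); cv2.imwrite('pics/sideb.png',enh(s[310:460,205:335],4))
print(robot.tip_reach)
for l in("big1_mid","small1_mid","trayT_mid","trayL","stack"):
  for c in("top","side"):
    print(l,c,[([round(float(v),1) for v in d["rect"]],round(d["p"],2)) for d in recognise(l,c)])
E
```

```text
0.017
big1_mid top [([305.0, 241.2, 17.7, 21.0], 0.5)]
big1_mid side [([300.9, 249.3, 22.3, 34.4], 0.57)]
small1_mid top [([305.5, 240.0, 19.7, 21.8], 0.68), ([306.1, 217.8, 12.3, 18.5], 0.41)]
small1_mid side [([273.3, 252.7, 17.4, 26.4], 0.62)]
trayT_mid top [([231.4, 241.4, 30.3, 53.6], 0.93)]
trayT_mid side [([285.2, 341.9, 73.1, 46.7], 0.66)]
trayL top [([306.0, 220.2, 30.3, 69.2], 0.94)]
trayL side [([273.4, 258.9, 88.1, 28.0], 0.72)]
stack top [([400.9, 298.9, 43.3, 54.1], 0.88), ([378.6, 229.3, 40.6, 56.6], 0.64), ([487.3, 265.6, 47.8, 52.9], 0.64)]
stack side [([353.4, 126.2, 52.3, 35.3], 0.93), ([373.3, 187.2, 54.6, 40.9], 0.89), ([371.0, 243.9, 61.2, 45.6], 0.87), ([298.1, 195.8, 54.2, 34.7], 0.61)]
```

View pics/topc.png

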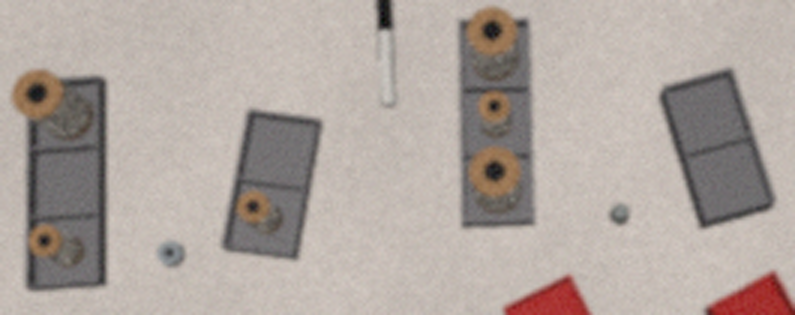

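View pics/sidea.png

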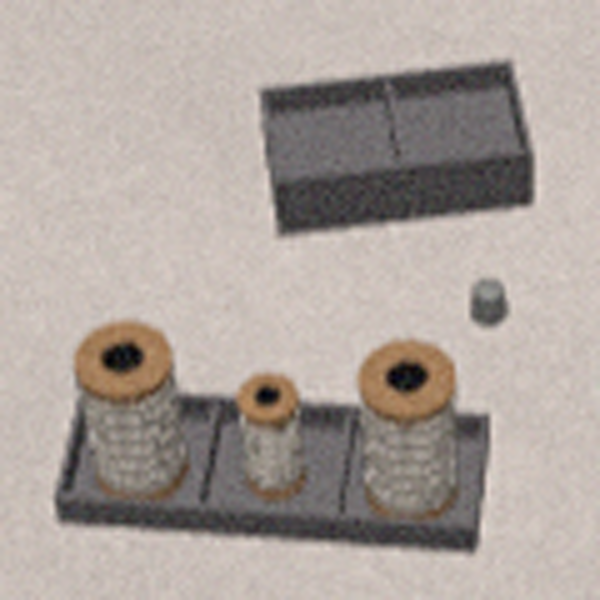

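View pics/sideb.png

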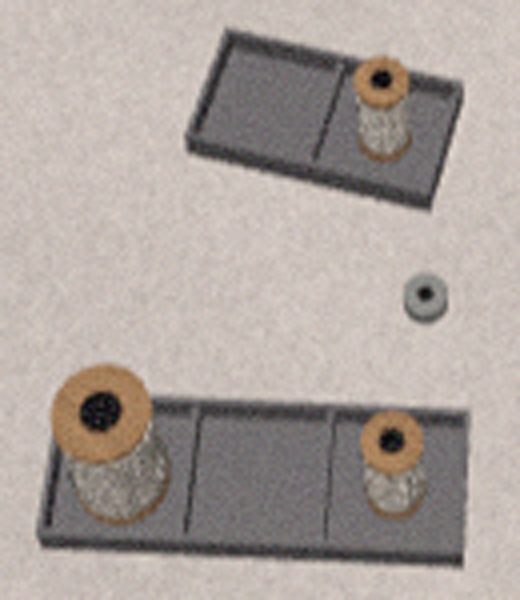

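Crops confirm it: the grey pile at side (298,195) has double-height walls and no spools, so it is the stack. Now I'll fit poses from the clicked corners and spool holes.

```bash
cat > geo.py <<'E'
import numpy as np, cv2
from scipy.optimize import least_squares
from station import vision
CAL={n:vision.calibration(n) for n in("top","side")}
def proj(P,n):
    c=CAL[n]; P=np.atleast_2d(P); q=P@c["extrinsics"][:3,:3].T+c["extrinsics"][:3,3]
    q=q*[1,-1,-1]; p=q@c["mtx"].T; return p[:,:2]/p[:,2:]
def spool(z,**pix):
    f=lambda v:np.concatenate([(proj([v[0],v[1],z],n)[0]-p) for n,p in pix.items()])
    r=least_squares(f,[.5,0]); return r.x,r.fun
def corners(v,L,W,z):
    c,s=np.cos(v[2]),np.sin(v[2]); l,w=L/2,W/2
    return np.array([[v[0]+c*a-s*b,v[1]+s*a+c*b,z] for a,b in((l,w),(l,-w),(-l,-w),(-l,w))])
def tray(L,W,h,side,top,x0,z0=0.):
    # side: list of (corner idx, 'r'/'b', pixel); top: outline pixels
    def f(v):
        R,B=corners(v,L,W,z0+h),corners(v,L,W,z0)
        r=[proj((R if k=='r' else B)[i],"side")[0]-p for i,k,p in side]
        hull=cv2.convexHull(proj(np.r_[R,B],"top").astype(np.float32))
        return np.r_[np.ravel(r),[cv2.pointPolygonTest(hull,tuple(map(float,p)),True) for p in top]]
    r=least_squares(f,x0,diff_step=1e-3,x_scale=[.01,.01,.1]); return r.x,r.fun
E
cat > fit.py <<'E'
from geo import *
T=lambda a,b:np.array([140+(a+.5)/3-.5,180+(b+.5)/3-.5])
A=lambda a,b:np.array([220+(a+.5)/5-.5,165+(b+.5)/5-.5])
B=lambda a,b:np.array([205+(a+.5)/4-.5,310+(b+.5)/4-.5])
for n,z,s,t in [("bigF",.083,A(123,357),T(492,31)),("small1",.063,A(267,396),T(494,107)),("bigN",.083,A(406,377),T(494,171)),
 ("small3",.063,B(381,79),T(253,207)),("big3",.083,B(101,410),T(37,93)),("small2",.063,B(391,440),T(44,240))]:
    print(n,*[np.round(q,4) for q in spool(z,side=s,top=t)])
# corner idx: 0 (+x,+y) 1(+x,-y) 2(-x,-y) 3(-x,+y);  side image: +x left, +y near
def show(n,r): print(n,np.round(r[0],4),"res",np.round(r[1],1))
show("trayT",tray(.129,.066,.02,[(1,'r',B(228,30)),(2,'r',B(463,84)),(0,'r',B(188,138)),(3,'r',B(435,194)),(0,'b',B(190,153)),(3,'b',B(430,210))],[T(249,111),T(321,121),T(224,249),T(296,258)],[.5,.15,0]))
show("trayS",tray(.192,.066,.02,[(2,'r',B(469,410)),(0,'r',B(42,533)),(3,'r',B(462,550)),(0,'b',B(42,547)),(3,'b',B(462,566))],[T(105,78),T(104,285),T(28,290)],[.5,.3,0]))
show("stack",tray(.129,.066,.04,[(1,'r',A(262,90)),(2,'r',A(512,63)),(0,'r',A(277,183)),(3,'r',A(532,148)),(0,'b',A(281,235)),(3,'b',A(530,203))],[T(662,90),T(731,70),T(774,204),T(703,226)],[.5,-.2,0]))
show("trayL",tray(.192,.066,.02,[(2,'r',A(489,415)),(0,'r',A(60,503)),(3,'r',A(477,535)),(0,'b',A(60,520)),(3,'b',A(474,552))],[T(461,20),T(527,20),T(463,224),T(533,223)],[.5,0,0]))
E
python3 fit.py
```

```text
bigF [ 0.6123 -0.1029] [ 0.0051  0.0558  0.0495 -0.012 ]
small1 [ 0.5494 -0.1002] [ 0.0964  0.0041 -0.0157 -0.1171]
bigN [ 0.4869 -0.0976] [-0.0614  0.0927  0.0933  0.0638]
small3 [0.4735 0.1127] [ 0.0667 -0.0262 -0.0423 -0.0869]
big3 [0.5815 0.2928] [-0.0316 -0.0292 -0.0319  0.0503]
small2 [0.4559 0.2921] [-0.0412 -0.0228 -0.0246  0.0624]
trayT [ 0.5032  0.1068 -0.2013] res [-0.2 -0.7  0.5 -0.8 -0.6 -0.4 -0.7  0.1 -0.1  0.5  0.6  0.7  0.3 -0.6
  0.7  0.5]
trayS [0.5184 0.2923 0.0056] res [ 0.3 -0.8 -1.6 -0.2  0.4  0.5  0.1 -0.   0.4  0.1 -0.5  0.4 -0.2]
stack [ 0.5082 -0.2983  0.2282] res [-0.7 -0.2 -0.3 -1.2 -0.4 -0.   0.5  0.2 -0.2  0.6  0.8  0.2  0.2  0.5
  0.5  0.9]
trayL [ 0.5487 -0.0997 -0.0409] res [ 0.4 -0.1 -1.1 -1.  -0.  -1.1  0.1  0.8  0.7  0.6 -0.1  0.4  1.   0.3]
```

```bash
cat > act.py <<'E'
import numpy as np
from station import robot, fingers
TL,TS,TT,ST=(.5487,-.0997,-.0409),(.5184,.2923,.0056),(.5032,.1068,-.2013),(.5082,-.2983,.2282)
def pocket(t,d): return np.array([t[0]+d*np.cos(t[2]),t[1]+d*np.sin(t[2])])
def ori(t): return [180,0,np.degrees(t[2])]
def say(m): print(m,"t",round(robot.current_time_s(),1),"tcp",np.round(robot.current_tool_pos(),4),"gap",round(robot.current_finger_gap(),3),
   "F",np.round(robot.current_contact_force(),1),"grip",round(robot.current_gripper_force(),1))
def pick(xy,o,z,force=50,up=.17):
    fingers.gripper_to(1.0)
    robot.move_to([*xy,up],o); robot.line_to([*xy,z],velocity=.12); say("at")
    fingers.gripper_to(0.0,force); robot.pause(.2); say("gripped")
    robot.line_to([*xy,up],velocity=.12); say("lifted")
def place(xy,o,z,up=.17):
    robot.move_to([*xy,up],o); robot.line_to([*xy,z+.012],velocity=.12)
    hit=robot.line_to([*xy,z-.001],velocity=.02,f_stop=4); say(f"down {hit}")
    fingers.gripper_to(1.0); robot.pause(.2); say("open")
    robot.line_to([*xy,up],velocity=.15)
E
python3 - <<'E'
from act import *
pick((.5494,-.1002),ori(TL),.041); place(pocket(TS,0),ori(TS),.041)
from station import vision; import cv2
s=vision.grab_frame("side"); cv2.imwrite("pics/s1.png",cv2.resize(s[160:470,200:360,::-1],None,fx=1.9,fy=1.9))
E
```

```text
at t 4.1 tcp [ 0.5502 -0.1002  0.0419] gap 1.0 F [-0.3 -0.   0.4] grip 0.0
gripped t 4.8 tcp [ 0.5498 -0.1002  0.0413] gap 0.314 F [-0.6 -0.1  3.3] grip 49.1
lifted t 6.1 tcp [ 0.5487 -0.1002  0.169 ] gap 0.316 F [-0.5 -0.6  0.3] grip 49.1
down True t 9.2 tcp [0.5182 0.2922 0.0414] gap 0.315 F [0.6 0.1 3.8] grip 49.4
open t 10.0 tcp [0.5176 0.2916 0.0406] gap 0.997 F [ 0.2 -0.9 -0.1] grip 0.0
```

View pics/s1.png

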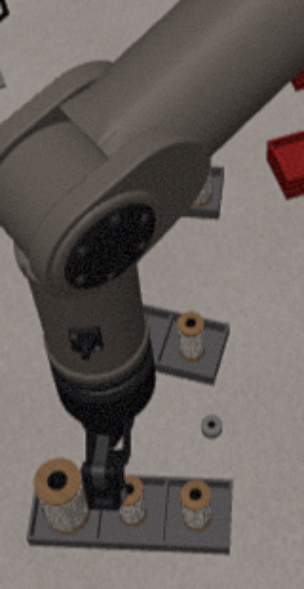

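The small spool now stands upright in the middle trayS pocket (crop (130,500)). Next are the big spool, then the third small one.

```bash
python3 - <<'E'
from act import *
pick((.5815,.2928),ori(TS),.046); place(pocket(TL,0),ori(TL),.046)
pick((.4735,.1127),ori(TT),.041); place(pocket(TS,.063),ori(TS),.041)
robot.move_to([.45,-.1,.25],ori(TL)); say("away")
from station import vision; import cv2
t=vision.grab_frame("top"); s=vision.grab_frame("side")
cv2.imwrite("pics/s2.png",cv2.resize(s[160:470,200:360,::-1],None,fx=1.9,fy=1.9))
cv2.imwrite("pics/t2.png",cv2.resize(t[180:285,140:405,::-1],None,fx=3,fy=3))
E
```

```text
at t 12.8 tcp [0.5822 0.2934 0.0471] gap 1.003 F [-0.   0.3 -0.1] grip 0.0
gripped t 13.5 tcp [0.582  0.2932 0.0467] gap 0.503 F [0.1 0.  4.3] grip 50.9
lifted t 14.7 tcp [0.5809 0.2923 0.1688] gap 0.499 F [-0.9  0.2 -1.3] grip 50.8
down True t 17.8 tcp [ 0.5485 -0.0998  0.0467] gap 0.504 F [0.3 0.2 4.6] grip 51.2
open t 18.5 tcp [ 0.5474 -0.0997  0.0458] gap 1.001 F [0.2 0.1 0.6] grip 0.0
at t 21.8 tcp [0.4743 0.1129 0.0417] gap 0.998 F [ 0.  -0.2  0.3] grip 0.0
gripped t 22.6 tcp [0.4739 0.1128 0.0414] gap 0.313 F [-0.6  0.6  4.1] grip 49.1
lifted t 23.8 tcp [0.4728 0.1124 0.1691] gap 0.311 F [ 0.4 -0.  -1. ] grip 49.1
down True t 26.3 tcp [0.5812 0.2925 0.0415] gap 0.316 F [-0.8  0.1  4. ] grip 49.4
open t 27.1 tcp [0.5806 0.292  0.0405] gap 1.001 F [-0.6  0.6  0.4] grip 0.0
away t 29.7 tcp [ 0.4506 -0.0988  0.25  ] gap 0.998 F [ 1.4 -0.2  0.5] grip 0.0
```

View pics/s2.png

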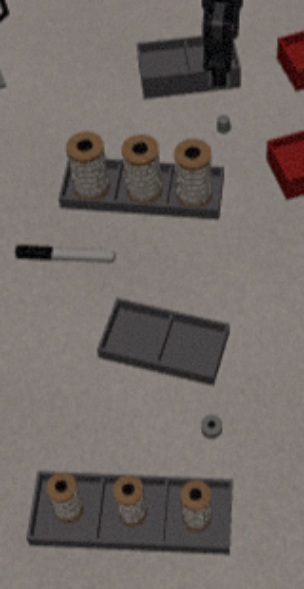

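View pics/t2.png

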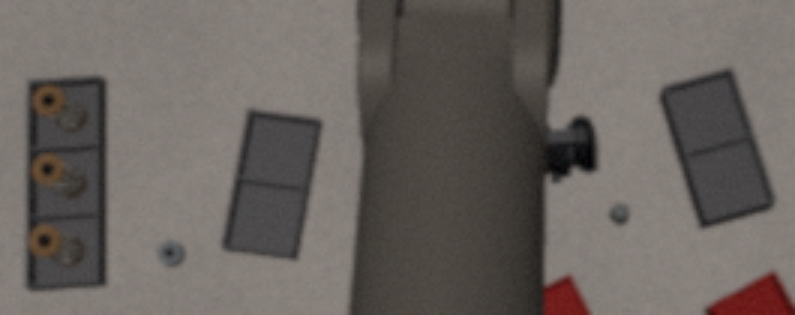

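Both spool trays are now correct: trayL holds three big spools, trayS three small, all upright, and trayT is empty and has not moved. Next I'll grip trayT, probing down gently.

```bash
python3 - <<'E'
from act import *
xy=TT[:2]; robot.move_to([*xy,.12],ori(TT)); robot.line_to([*xy,.03],velocity=.12)
hit=robot.line_to([*xy,.010],velocity=.02,f_stop=5); say(f"probe {hit}")
z=robot.current_tool_pos()[2]+(.006 if hit else .003)
robot.line_to([*xy,z],velocity=.05)
fingers.gripper_to(0.0,50); robot.pause(.2); say("gripped")
p=robot.current_tool_pos(); open('zg','w').write(str(p[2]))
robot.line_to([*xy,.17],velocity=.08); say("lifted")
E
```

```text
probe False t 32.9 tcp [0.5033 0.1069 0.0101] gap 1.0 F [-0.2  0.1 -0.4] grip 0.0
gripped t 33.6 tcp [0.5036 0.1071 0.0136] gap 0.759 F [-0.8  1.   5.8] grip 57.1
lifted t 35.7 tcp [0.5029 0.1067 0.1696] gap 0.76 F [-0.4 -0.3 -0.6] grip 56.5
```

```bash
python3 - <<'E'
from act import *
from station import vision; import cv2
zg=float(open('zg').read()); xy=ST[:2]
robot.move_to([*xy,.17],ori(ST)); robot.line_to([*xy,zg+.04+.02],velocity=.1); robot.pause(.3); say("hover")
s=vision.grab_frame("side"); t=vision.grab_frame("top")
a=cv2.resize(s[150:230,260:350,::-1],None,fx=6,fy=6,interpolation=cv2.INTER_CUBIC)
b=cv2.resize(t[190:270,340:420,::-1],None,fx=3,fy=3)
b=cv2.copyMakeBorder(b,0,480-b.shape[0],0,0,cv2.BORDER_CONSTANT)
cv2.imwrite("pics/h.png",cv2.convertScaleAbs(np.hstack([a,b]),alpha=1.8))
E
```

```text
hover t 38.6 tcp [ 0.5084 -0.2985  0.074 ] gap 0.759 F [ 0.5  0.6 -1.2] grip 56.5
```

View pics/h.png

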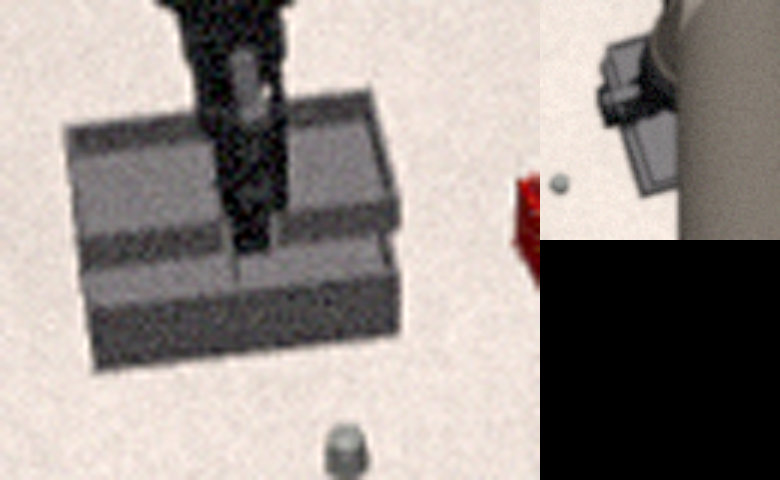

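The tray is held level over the pile and the dividers line up. I'll check the offset with a side-only fit of both.

```bash
python3 - <<'E'
from geo import *
H=lambda a,b:np.array([260+(a+.5)/6-.5,150+(b+.5)/6-.5])
A=lambda a,b:np.array([220+(a+.5)/5-.5,165+(b+.5)/5-.5])
print(tray(.129,.066,.02,[(1,'r',H(67,127)),(2,'r',H(371,90)),(0,'r',H(80,235)),(3,'r',H(398,200)),(0,'b',H(83,265)),(3,'b',H(398,230))],[],[.5,-.3,.2],.06))
print(tray(.129,.066,.04,[(1,'r',A(262,90)),(2,'r',A(512,63)),(0,'r',A(277,183)),(3,'r',A(532,148)),(0,'b',A(281,235)),(3,'b',A(530,203))],[],[.5,-.2,0]))
print(tray(.129,.066,.04,[(0,'r',H(84,303)),(3,'r',H(398,275)),(0,'b',H(96,371)),(3,'b',H(398,334))],[],[.5,-.2,0]))
E
```

```text
(array([ 0.50905712, -0.30011305,  0.2089314 ]), array([-6.48687402e-01, -8.98306447e-01,  3.51451217e-01, -4.41404644e-01,
       -7.73554154e-02, -2.89652149e-03,  2.17457305e-01, -2.46943017e-01,
       -1.72270426e-05,  8.37546928e-01,  1.56165773e-01,  6.09264753e-01]))
(array([ 0.5079846 , -0.29816964,  0.21856554]), array([-0.48928092, -0.37982096, -0.02955636, -1.01855515, -0.50904843,
       -0.14848521,  0.49718439,  0.43308733, -0.23141551,  0.45511342,
        0.77041168,  0.47496827]))
(array([ 0.50850127, -0.29933207,  0.19344895]), array([ 0.3423132 ,  0.17571588,  0.16652216, -0.62474299, -0.56832291,
       -0.14953784,  0.0492225 ,  0.58294505]))
```

Offset is about 1 mm and 0.01 rad, so I'll set it down.

```bash
python3 - <<'E'
from act import *
from station import vision; import cv2
zg=float(open('zg').read()); xy=np.array(ST[:2])+[-.0005,.0007]
robot.line_to([*xy,zg+.046],velocity=.05)
hit=robot.line_to([*xy,zg+.037],velocity=.015,f_stop=4); say(f"down {hit} {zg}")
fingers.gripper_to(1.0); robot.pause(.3); say("open")
robot.line_to([*xy,.2],velocity=.1); robot.move_to([.3,-.5,.3],ori(ST)); robot.pause(.3); say("away")
s=vision.grab_frame("side"); t=vision.grab_frame("top")
a=cv2.resize(s[150:230,260:350,::-1],None,fx=5,fy=5,interpolation=cv2.INTER_CUBIC)
b=cv2.resize(t[180:280,140:405,::-1],None,fx=1.5,fy=1.5)
b=cv2.copyMakeBorder(b,0,a.shape[0]-b.shape[0],0,0,cv2.BORDER_CONSTANT)
cv2.imwrite("pics/f.png",cv2.convertScaleAbs(np.hstack([a,b])[:, :800],alpha=1.5)); cv2.imwrite("pics/fs.png",s[:,:,::-1])
E
```

```text
down True 0.013563734273566223 t 39.6 tcp [ 0.5079 -0.2977  0.0536] gap 0.759 F [ 0.1 -0.2  5.1] grip 57.1
open t 40.3 tcp [ 0.5068 -0.2973  0.0524] gap 1.001 F [-0.1 -0.4  0.1] grip 0.0
away t 43.4 tcp [ 0.301  -0.4992  0.2997] gap 1.0 F [-0.3  0.9 -0. ] grip 0.0
```

View pics/f.png

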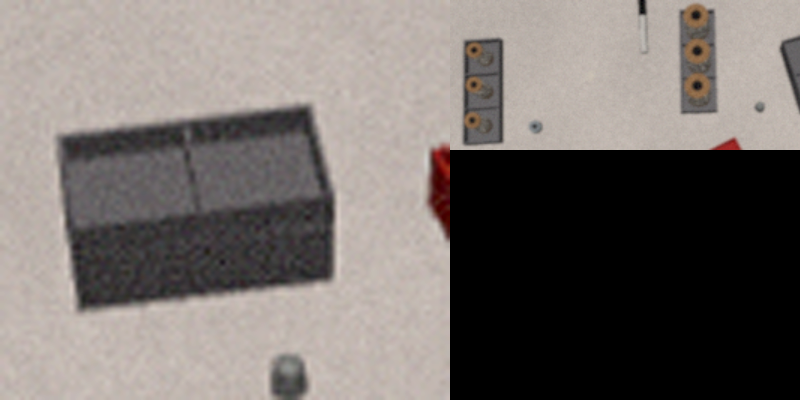

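View pics/fs.png

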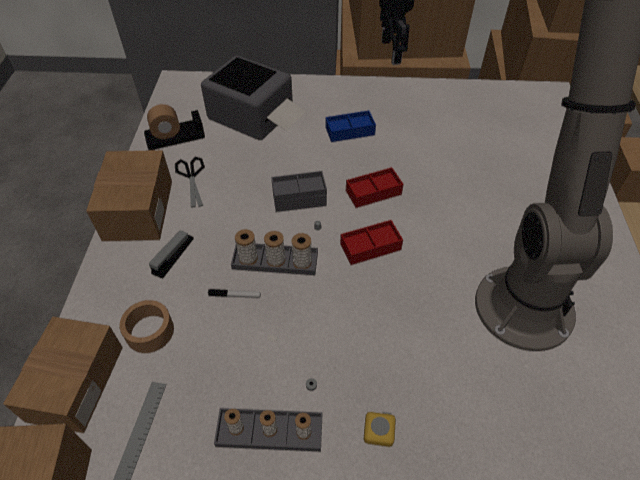

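The pile at side (300,190) is now three trays high with flush walls, all six spools stand upright in the right trays, and the arm is clear. Handing in.

```bash
python3 -c "
from station import workorder
print(workorder.close_job())"
```

```text
the job is handed in; nothing more can be done
None
```

Job done and handed in at about 43 s: the final pictures show three upright big spools in trayL, three upright small ones in trayS, and the emptied short tray sitting flush and right way up on the grey pile.

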